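# Uncover the test socket and torque its clamp knob to the click

### The job

Draw the red retaining pin out of the staple and lay it on the bare bench, then lift the yellow guard off the test socket and stand it upright on the bench. Tighten the black torque knob clockwise until it clicks past its detent, stop there without overtightening past that click, and let go. Leave the multimeter, the tape measure and the contactor where they are.

Things in the scene. Friction and masses are not known exactly. Their poses are not given: they have to be found in the camera images.
- fixture: Blue test socket base, 170 x 150 x 24 mm (x, y, z), fixed to the bench; origin under its centre at bench height. Its top is at z = 24 mm. Knob axis and guard centre are at base x = 35 mm, y = 0; the staple is at base x = -40 mm, y = 0. Bare bench lies to its left, and to its right at bench x above 0.5 m; nearer the robot on the right lies a wired panel.
- staple (a point): Centre of the opening of the steel wire staple on the base, 8.5 mm above the base top. A loop of 5 mm wire in the base's x-z plane, opening 12 mm wide and 15.5 mm high, 20.5 mm high in all; it stands through the slot in the guard's tongue. The pin passes through it along the base's y, above the tongue, so that the guard cannot lift.
- pin: Retaining pin, 50 g: red upright tab 14 x 14 x 40 mm, origin under the tab's centre; steel shank, 7 mm diameter, runs along the pin's +y to 82 mm from the origin, 8.7 mm above the tab's underside. At first the tab stands on the base top, 62 mm to the base's -y of the staple, axes parallel to the base's; draw it at least 40 mm along -y. Grip it across its x.
- guard: Loose yellow box open below, 80 x 80 x 66 mm, 150 to 300 g, origin at the centre of its open underside. Black handle ridge on top, 54 mm along guard x, 14 mm wide, z = 66 to 96 mm. Flat steel tongue at the bottom reaches to x = -98 mm, 60 mm wide, 5 mm thick, slotted for the staple. Starts over the knob, axes parallel to the base's; lift straight up 60 mm to clear.
- collar: Aluminium collar under the knob, 52 mm diameter, 2 to 12 mm over the base top, origin on the knob axis at base top height; a red line marks its +x. It turns with the knob (0.13 N m of drag) by 1.2 to 2.1 rad clockwise seen from above, an amount that differs each time and cannot be seen, then it is tight and stops. It stays where it is left.
- knob: Black torque knob under the guard, tightens clockwise from above; origin on its axis at its underside, 12 mm over the base top. Disc of 46 mm diameter, 8 mm high, with a bar grip 46 mm long along the knob's x, 14 mm wide, from 8 to 41 mm above the origin. A white line marks its +x end, which at the start lies over the collar's red line.
- knob_grip (a point): On the knob axis, in the bar grip, 66 mm above the bench. Clutch: once the collar is tight the knob holds until about 0.47 N m, then slips on the collar; resistance falls to nothing at 0.3 rad past the collar's mark and turns to a push on to the click position, 0.68 rad, where it stays. Beyond, resistance grows (0.4 N m at 0.95 rad) and it springs back; 1.1 rad is overtightened.
- multimeter: Yellow and black multimeter, 142 x 66 x 46 mm, lying on the bench beyond the base; a bystander. Origin under its centre.
- tape_measure: Yellow tape measure, 31 x 69 x 60 mm, standing on the bench to the right; a bystander. Origin under its centre.
- contactor: Black and grey contactor, 85 x 46 x 85 mm, standing on the bench to the far left; a bystander. Origin under its centre.

How it is judged:
On the way, in this order (a step that is already met when the one before it is completed fails the run):
1. the pin is drawn right out of the staple (horizontal distance between pin and staple above 0.095 m), for 0.1 s.
2. the guard stands upright on the bench (height (world z) of guard between -0.01 and 0.01 m and angle between guard's own z axis and vertical below 0.12 rad and linear speed of guard below 0.02 m/s), for 0.2 s.
3. the knob has clicked past its detent (angle between the x axis of knob and the x axis of collar, either way round between 0.45 and 0.95 rad), for 0.2 s.
At the end, for the whole second after the job is handed in: The knob rests in its click position, 0.45 to 0.95 rad past the collar's mark; the guard stands upright (within 0.12 rad) on the bench itself, its underside within 10 mm of the bench top; the pin lies at rest on the bench top, off the base, its origin less than 20 mm above the bench (all of step 2 and all of step 3 and height (world z) of pin between -0.01 and 0.02 m and linear speed of pin below 0.02 m/s); the robot touches nothing.
It fails at once if the knob is overtightened (turned 1.1 rad or more past the collar's mark) (angle between the x axis of knob and the x axis of collar, either way round above 1.1 rad).
It fails at once if the multimeter, the tape measure or the contactor is moved by more than 20 mm (distance of any of multimeter, tape_measure, contactor from where it was at the start of the episode above 0.02 m).
It also fails if it takes over 72 s, if anything falls off the work surface, if the arm or the gripper's body presses on something with over 40 N, if the wrist force passes 120 N, or if a joint passes its speed limit or range.

### The arm

A 7-joint arm with a two-finger parallel gripper is mounted at the origin on the work surface; the furniture and walls round the work are solid. World frame = base frame: x ahead of the robot, y to its left, z up, the work surface at z = 0. Lengths are in m, angles in rad, forces in N, time in s.
With the tool pointing down it reaches from about 0.425 to 0.875 m from the base axis. Payload 4.7 kg.
Tool frame: the origin (TCP) lies midway between the tips of the shut fingers; the grasp point (between the pads) lies 19 mm behind it; z points along the fingers, y is the line along which they close (so a half turn about z gives the same grasp; the last joint's range is limited). The gripper opens to 87 mm and grips with 3 to 60 N. Pads are 19 mm wide; open, the fingers measure 117 mm over their backs; the gripper's body (75 mm by 190 mm) begins 51 mm behind the grasp point.
Start: joints at [1.161, 0.321, -0.07, 1.45, 0.023, 1.371, -0.057], TCP at [0.267, -0.593, 0.223] pointing down, gripper open.
Joint ranges: [-2.86, 2.86], [-0.3, 2.09], [-1.38, 1.24], [0.06, 2.45], [-1.56, 4.7], [0.09, 2.05], [-2.69, 2.69]. Speed limits (rad/s): [2.57, 2.57, 3.14, 3.14, 3.14, 3.14, 3.14].

### API

Orientations are given as a rotation vector (axis times angle).
In Python, from bench import monitor, cams, workorder gives the robot as it stands.
- The arm moves only by the tool move_arm, never from a script. Its arguments are lists of equal length, an entry for each row: "slide": the shift along the tool's x, y, z in cm, a list of three; "roll": the turn about the tool's z in rad. In form: {"slide": [[dx, dy, dz], ...], "roll": [roll, ...]}. A call has 1 to 20 rows; each row is the pose to reach, as a shift and turn from the pose commanded when the call began, along the tool's axes at that moment; what a row does not reach only later rows make up. A row lasts 1/10 s, in which the tool goes at most 50 mm and 8.59 degrees, less where a joint would pass 70% of its speed; a pose out of reach is approached as far as the arm can. A call with a gripper value outside its range is refused whole. "gripper" is the finger opening in cm, from 0 to 8.7, set as the call begins (left out, the last holds). The fingers move at their own pace and stop on an object; "squeeze" is the grip in N (left out, the last holds). Time passes only in rows, so rows that repeat a pose let the fingers close. It gives the time, the measured TCP pose, the force, the opening and the grip force at its end, in the units of the state.
- monitor.get_state(): the state, without advancing time (a new reading comes with each control period).
- cams.get_image(name): name is "scene" or "top" or "wrist"; returns the picture (480x640x3 uint8, red, green, blue); there is no depth.
- cams.get_calibration(name): a dict with "mtx" (3x3 intrinsics, pixels), "R" (3x3) and "t" (3): a world point X has camera coordinates R X + t. Camera axes: x right, y down, z forward; pixel columns grow to the right and rows downward; lengths in m; the calibration is good to about 2 mm. A picture is of the moment at which its call begins: read the wrist's pose just before it. get_calibration takes no time and is no camera call; for the wrist camera it gives the pose at the moment of the call.
- workorder.close_job(): hands the job in; it is judged then, once.
The state is a dict: "time": time; "joint_positions": joint angles; "qd": joint speeds; "joint_torque": joint torques, N m; "position": TCP position; "tool_rot": TCP orientation; "ft_force": force on the tool from outside, world axes, zero at the start; "torque": the same for the moment, N m; "grip_width": opening from 0.0 (shut) to 1.0 (fully open); "grip_force": force on a finger pad.
Only numpy, scipy, OpenCV 4.12 (cv2) and the standard library are available. Lean on these libraries where they do the work, as an engineer would, in place of code of your own. Each camera call takes 0.05 s, during which the arm holds its last target. There are 200 camera calls.

## Working session

There is one attempt and no reset: what is moved stays moved. The work goes in short steps, Python scripts to look and compute and a tool call to move; the robot and the scene stay as the last step left them, time stands still between calls to the robot, and variables do not carry over. Pictures are saved under pics/ and viewed, at most 10 in all, crops included, and the job is handed in when it is done.

Besides the shell and the picture viewer there is one more tool, called after "Request:" by a JSON object that holds its "api" and its "payload". move_arm: Moves the arm, as the interface text tells. Its arguments: {"type":"object","properties":{"slide":{"type":"array","items":{"type":"array","items":{"type":"number"}}},"roll":{"type":"array","items":{"type":"number"}},"gripper":{"type":"number"},"squeeze":{"type":"number"}},"required":["slide","roll"]}

```bash
mkdir -p pics; python3 - <<'E'
from bench import monitor,cams,workorder
import cv2,numpy as np
np.set_printoptions(precision=4,suppress=True)
s=monitor.get_state()
for k in s: print(k,s[k])
for n in ["top","scene"]:
    im=cams.get_image(n); cv2.imwrite(f"pics/{n}0.png",im[:,:,::-1])
    c=cams.get_calibration(n); print(n,c)
E
```

```text
time 0.0
joint_positions [ 1.1611  0.3218 -0.0701  1.4517  0.0226  1.3708 -0.0569]
qd [ 0.0022 -0.0005 -0.0001  0.0002 -0.002   0.0009  0.0016]
joint_torque [ -0.0001 -49.1295  -0.404  -31.2535  -0.0639   0.0437   0.0002]
position [ 0.267  -0.592   0.2215]
tool_rot [-3.0695 -0.6604  0.0008]
ft_force [-0.1987 -0.0797 -0.217 ]
torque [ 0.0129 -0.0897 -0.0237]
grip_force 0.0
grip_width 1.000823864095436
top {'mtx': array([[568.4196,   0.    , 319.4762],
       [  0.    , 568.4196, 238.6213],
       [  0.    ,   0.    ,   1.    ]]), 'R': array([[ 0.0144, -0.9999,  0.0058],
       [-0.9816, -0.0153, -0.1903],
       [ 0.1903, -0.0029, -0.9817]]), 't': array([-0.0965,  0.6482,  1.1066])}
scene {'mtx': array([[524.7292,   0.    , 317.3709],
       [  0.    , 524.7292, 237.4706],
       [  0.    ,   0.    ,   1.    ]]), 'R': array([[-0.8915, -0.4525,  0.0236],
       [-0.2054,  0.3572, -0.9111],
       [ 0.4038, -0.8171, -0.4114]]), 't': array([0.5229, 0.218 , 0.7752])}
```

View pics/top0.png

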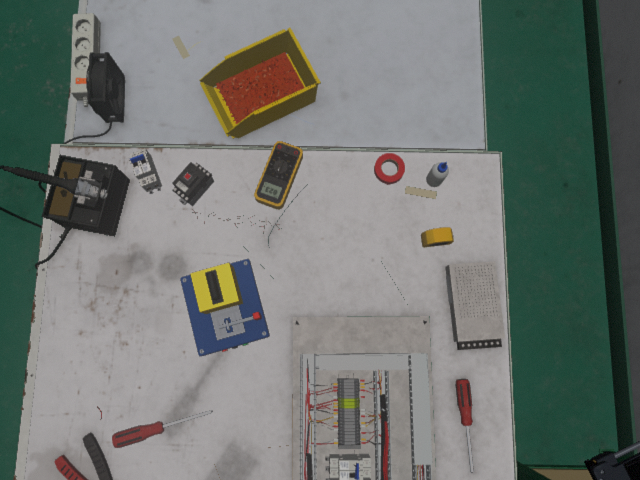

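View pics/scene0.png

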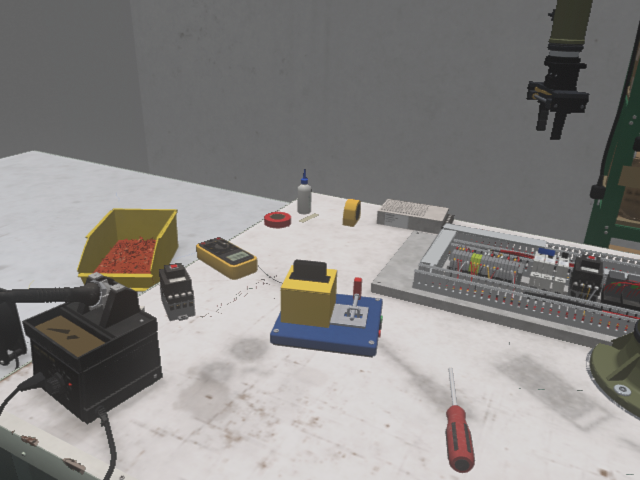

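The top view shows the blue base with corners near (181,279), (247,260), (270,335) and (200,355), the guard at about (215,287) and the red pin tab at (256,316). The scene view shows the same layout, with the pin tab at (357,287). I'll enlarge both to pick exact pixels.

```bash
python3 - <<'E'
import cv2,numpy as np
a=cv2.imread("pics/top0.png")[250:365,170:280]; b=cv2.imread("pics/scene0.png")[252:362,262:392]
a=cv2.resize(a,None,fx=3.6,fy=3.6,interpolation=cv2.INTER_CUBIC); b=cv2.resize(b,None,fx=3,fy=3,interpolation=cv2.INTER_CUBIC)
o=np.zeros((420,790,3),np.uint8); o[:a.shape[0],:a.shape[1]]=a; o[:b.shape[0],400:400+b.shape[1]]=b
cv2.imwrite("pics/crop0.png",o)
E
```

```text
(no output)
```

View pics/crop0.png

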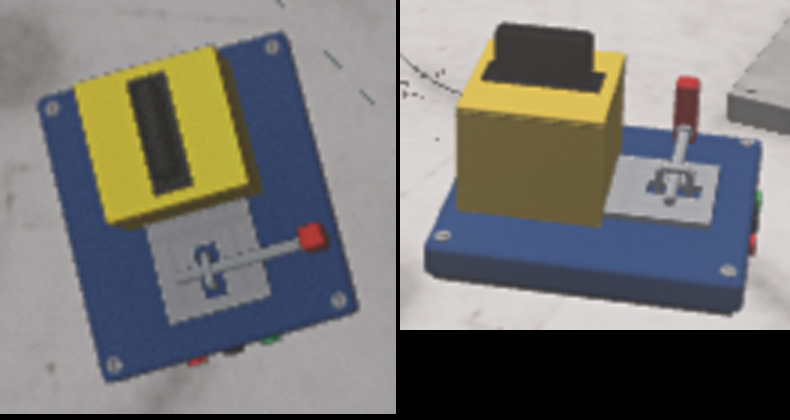

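The crop clearly shows the base corners, the guard top corners, the pin tab top at (313,233) and the shank through the staple. Next I fit the pose to these picks.

```bash
cat > h.py <<'E'
import numpy as np,cv2
from scipy.optimize import least_squares
from scipy.spatial.transform import Rotation as Ro
from bench import monitor,cams
np.set_printoptions(precision=4,suppress=True)
def proj(c,X): 
    p=(np.atleast_2d(X)@c["R"].T+c["t"])@c["mtx"].T
    return p[:,:2]/p[:,2:]
def ray(c,uv,z):
    "pixel -> world point at height z"
    o=-c["R"].T@c["t"]; d=c["R"].T@np.linalg.solve(c["mtx"],[*uv,1]); return o+d*(z-o[2])/d[2]
def base(p,X):
    "base x,y,yaw and local points (m) to world"
    c,s=np.cos(p[2]),np.sin(p[2]); X=np.atleast_2d(X)
    return np.c_[p[0]+c*X[:,0]-s*X[:,1],p[1]+s*X[:,0]+c*X[:,1],X[:,2]]
def delta(target,yaw=None):
    "tool-frame slide (cm) and position for world target from present pose"
    s=monitor.get_state(); R=Ro.from_rotvec(s["tool_rot"]).as_matrix()
    print("slide cm",R.T@(np.array(target)-s["position"])*100,"pos",s["position"],"t",s["time"])
    y=np.arctan2(R[1,1],R[0,1]); print("tool y axis dir",y,"z axis",R[:,2])
    if yaw is not None:
        d=(yaw-y+np.pi/2)%np.pi-np.pi/2; print("roll",-d, "j7",s["joint_positions"][6])
E
python3 - <<'E'
from h import *
T=lambda l:(np.array(l)+.5)/3.6-.5+[170,250]
S=lambda l:(np.array(l)-[400,0]+.5)/3-.5+[262,252]
ct,cs=cams.get_calibration("top"),cams.get_calibration("scene")
tX=np.array([[85,75,24],[85,-75,24],[-85,-75,24],[75,40,90],[75,-40,90],[-5,-40,90],[-5,40,90]])/1e3
tP=T([[40,99],[287,33],[356,308],[75,88],[212,45],[248,186],[108,224]])
sX=np.array([[85,75,24],[-85,75,24],[-85,-75,24],[75,40,90],[-5,40,90],[-5,-40,90],[75,40,24],[-5,40,24]])/1e3
sP=S([[427,243],[742,290],[762,140],[459,107],[608,125],[627,55],[458,208],[602,222]])
f=lambda p:np.r_[(proj(ct,base(p,tX))-tP).ravel(),(proj(cs,base(p,sX))-sP).ravel()]
r=least_squares(f,[.55,.1,.2],loss="soft_l1"); p=r.x
print(p); print(f(p).reshape(-1,2))
print("pin top",ray(ct,T([313,233]),.064),"pred",base(p,[-.04,-.062,.064]))
print("guard",base(p,[.035,0,.0]),"staple",base(p,[-.04,0,0.0325]))
for n,uv,z in (("meter",(278,176),.02),("tape",(437,237),.05)):print(n,ray(ct,uv,z))
delta([*base(p,[-.04,-.062,0])[0][:2],.15],p[2])
E
```

```text
[0.5094 0.1082 0.2889]
[[-0.8468  0.3711]
 [-0.0359 -0.4165]
 [ 1.3606  1.8879]
 [-0.0133 -0.5921]
 [ 1.16    0.552 ]
 [ 1.0343  0.2073]
 [ 0.2221  0.7525]
 [-1.8349  1.1501]
 [ 0.9416 -0.7889]
 [ 0.8519 -0.3045]
 [-1.1787 -0.0606]
 [-0.9864 -0.4333]
 [ 0.1297 -0.4705]
 [-0.6197  1.4624]
 [-0.3579  2.7558]]
pin top [0.4929 0.0369 0.064 ] pred [[0.4887 0.0374 0.064 ]]
guard [[0.5429 0.1182 0.    ]] staple [[0.471  0.0968 0.0325]]
meter [0.7953 0.0055 0.02  ]
tape [ 0.6592 -0.3315  0.05  ]
slide cm [ 46.092  -48.2438   7.2355] pos [ 0.267  -0.5921  0.2215] t 0.1
tool y axis dir -1.1469857520827114 z axis [-0.0008  0.0016 -1.    ]
roll -1.4359253283882953 j7 -0.05689335942104959
```

Request:
{"api": "move_arm", "payload": {"slide": [[46.1, -48.2, 0], [46.1, -48.2, 0], [46.1, -48.2, 0], [46.1, -48.2, 0], [46.1, -48.2, 0], [46.1, -48.2, 0], [46.1, -48.2, 0], [46.1, -48.2, 0], [46.1, -48.2, 0], [46.1, -48.2, 0], [46.1, -48.2, 0], [46.1, -48.2, 0], [46.1, -48.2, 0], [46.1, -48.2, 0], [46.1, -48.2, 0], [46.1, -48.2, 0], [46.1, -48.2, 0], [46.1, -48.2, 0]], "roll": [-1.436, -1.436, -1.436, -1.436, -1.436, -1.436, -1.436, -1.436, -1.436, -1.436, -1.436, -1.436, -1.436, -1.436, -1.436, -1.436, -1.436, -1.436], "gripper": 4.0}}

```text
time: 1.9
position: [0.489, 0.0346, 0.2224]
tool_rot: [1.882, 2.515, -0.001]
ft_force: [-1.0, -0.5, -0.4]
grip_width: 0.457
grip_force: 0.0
```

```bash
python3 - <<'E'
from h import *
c=cams.get_calibration("wrist"); s=monitor.get_state()
im=cams.get_image("wrist"); cv2.imwrite("pics/w1.png",im[:,:,::-1])
np.savez("w1",R=c["R"],t=c["t"],mtx=c["mtx"])
p=[.5094,.1082,.2889]
print(s["position"],s["joint_positions"],s["ft_force"])
for n,X in dict(tab=[-.04,-.062,.064],staple=[-.04,0,.0445],guardtop=[.035,0,.09],c1=[-.085,-.075,.024],c2=[.085,-.075,.024],c3=[-.085,.075,.024]).items(): print(n,proj(c,base(p,X)))
delta([*base(p,[-.04,-.062,0])[0][:2],.05],p[2])
E
```

```text
[0.489  0.0346 0.2224] [ 0.6169  0.0085 -0.738   1.8129  0.0066  1.3228  0.1634] [-0.9687 -0.4643 -0.3518]
tab [[319.0687 217.1666]]
staple [[318.9028 145.5586]]
guardtop [[414.3481 148.4025]]
c1 [[274.9421 220.1549]]
c2 [[441.2079 219.77  ]]
c3 [[268.7337  58.6609]]
slide cm [ 0.2569  0.0402 17.2451] pos [0.4891 0.0349 0.2225] t 1.95
tool y axis dir 0.28638063475370096 z axis [-0.0002 -0.0006 -1.    ]
roll -0.0025193652462989213 j7 0.16329151053053284
```

View pics/w1.png

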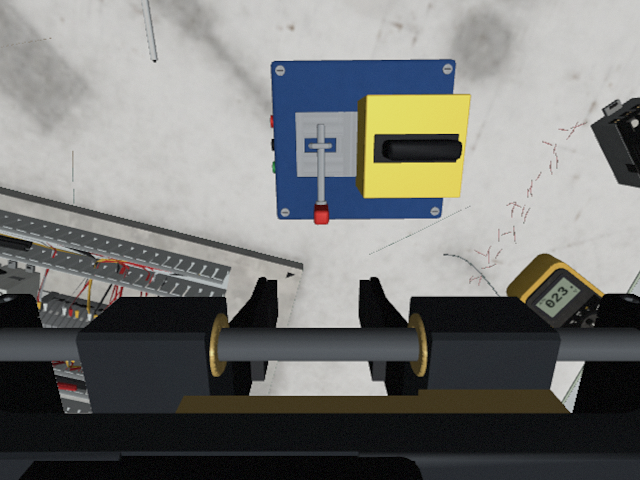

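The wrist view shows the base with corners at about (272,60), (455,59), (442,220) and (276,219), the pin tab near (321,212) and the handle at (422,150). I'll refit with these and look at the tab's red pixels.

```bash
python3 - <<'E'
from h import *
im=cv2.imread("pics/w1.png"); c=np.load("w1.npz")
b,g,r=[im[:,:,i].astype(int) for i in range(3)]
m=(r>90)&(r>2*g)&(r>2*b); m[:190]=0;m[240:]=0;m[:,:300]=0;m[:,340:]=0
for v in range(198,230):
    u=np.where(m[v])[0]
    if len(u): print(v,u.min(),u.max(),r[v,u].mean().round())
blue=((b>90)&(b>1.6*r)&(b>1.3*g)).astype(np.uint8); blue[260:]=0
n,l,st,_=cv2.connectedComponentsWithStats(blue); i=1+st[1:,4].argmax(); ys,xs=np.where(l==i)
# edge lines by sub-pixel-ish extremes
for v in (80,90,200,210): print("row",v,xs[ys==v].min(),xs[ys==v].max())
for u in (290,300,340,350,430): print("col",u,ys[xs==u].min(),ys[xs==u].max())
for q in ([.5094,.1082,.2889],):
  print(proj(c,base(q,np.array([[-47,-69,24],[-33,-69,24],[-47,-69,64],[-33,-69,64],[-33,-55,64],[-47,-55,64],[-85,-75,0],[85,-75,0],[-85,-75,24],[85,-75,24],[85,75,24],[-85,75,24]])/1e3)))
print(c["R"],-c["R"].T@c["t"])
E
```

```text
210 317 326 98.0
211 315 327 142.0
212 314 328 163.0
213 314 328 182.0
214 314 328 190.0
215 314 328 187.0
216 314 328 185.0
217 314 328 183.0
218 314 328 181.0
219 314 328 181.0
220 315 328 183.0
221 315 327 186.0
222 315 327 179.0
223 315 326 164.0
row 80 273 453
row 90 272 452
row 200 278 316
row 210 278 312
col 290 61 218
col 300 61 218
col 340 61 110
col 350 61 110
col 430 60 93
[[312.0623 214.3529]
 [325.8196 214.321 ]
 [311.4044 224.6428]
 [326.7536 224.6074]
 [326.8302 209.5957]
 [311.2866 209.6318]
 [277.4384 214.6307]
 [434.0072 214.2675]
 [274.9421 220.1549]
 [441.2079 219.77  ]
 [457.5582  58.1994]
 [268.7337  58.6609]]
[[ 0.9592  0.2827  0.0004]
 [ 0.27   -0.9166  0.2949]
 [ 0.0837 -0.2828 -0.9555]] [0.4651 0.1133 0.383 ]
```

Request:
{"api": "move_arm", "payload": {"slide": [[0.25, 0.27, 4], [0.25, 0.27, 8], [0.25, 0.27, 12], [0.25, 0.27, 15], [0.25, 0.27, 17], [0.25, 0.27, 18], [0.25, 0.27, 18.6], [0.25, 0.27, 18.6], [0.25, 0.27, 18.6]], "roll": [0, 0, 0, 0, 0, 0, 0, 0, 0], "gripper": 3.0}}

```text
time: 2.85
position: [0.492, 0.0395, 0.0375]
tool_rot: [1.878, 2.517, 0.001]
ft_force: [0.7, -0.3, -0.1]
grip_width: 0.343
grip_force: 0.0
```

Request:
{"api": "move_arm", "payload": {"slide": [[0, 0, 0], [0, 0, 0], [0, 0, 0], [0, 0, 0], [0, 0, 0], [0, 0, 0]], "roll": [0, 0, 0, 0, 0, 0], "gripper": 0.5, "squeeze": 20}}

```text
time: 3.45
position: [0.4915, 0.0395, 0.037]
tool_rot: [1.878, 2.518, 0.0]
ft_force: [-1.7, -0.0, 5.4]
grip_width: 0.159
grip_force: 20.0
```

Request:
{"api": "move_arm", "payload": {"slide": [[-0.5, 0, 0], [-1.5, 0, 0], [-3, 0, 0], [-4.5, 0, 0], [-6, 0, 0], [-7, 0, 0], [-7, 0, 0], [-7, 0, 0], [-7, 0, 0]], "roll": [0, 0, 0, 0, 0, 0, 0, 0, 0]}}

```text
time: 4.35
position: [0.5108, -0.0269, 0.0364]
tool_rot: [-1.877, -2.519, 0.0]
ft_force: [0.3, -0.3, -0.4]
grip_width: 0.159
grip_force: 20.0
```

```bash
python3 - <<'E'
from h import *
im=cams.get_image("wrist"); cv2.imwrite("pics/w2.png",im[:,:,::-1])
s=monitor.get_state(); print(s["ft_force"],s["grip_width"])
ct=cams.get_calibration("top")
print("panel",ray(ct,(293,318),.0),ray(ct,(428,318),.0),"driver tip",ray(ct,(212,411),0),"contactor",ray(ct,(193,183),.04))
delta([.62,-.11,.12])
E
```

```text
[-0.1384 -0.522  -0.9285] 0.15601682101160858
panel [ 0.4901 -0.0335  0.    ] [ 0.4943 -0.3188  0.    ] driver tip [0.299  0.1278 0.    ] contactor [0.7706 0.1849 0.04  ]
slide cm [-11.0998   8.0711  -8.3567] pos [ 0.5109 -0.0267  0.0365] t 4.4
tool y axis dir 0.29028847653639306 z axis [-0.0002  0.0001 -1.    ]
```

View pics/w2.png

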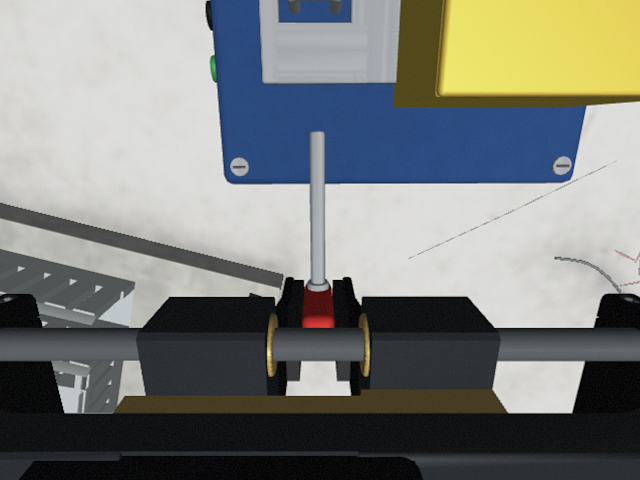

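The wrist view shows the pin held straight in the fingers with its tip at (317,132), clear of the tongue and staple. The base edge is at row 183.

Request:
{"api": "move_arm", "payload": {"slide": [[0, 0, -3], [-2, 1, -5], [-5, 4, -5], [-8, 6.5, -5], [-11, 8.1, -5], [-11, 8.1, -3], [-11, 8.1, 0], [-11, 8.1, 1.5], [-11, 8.1, 2.3], [-11, 8.1, 2.3], [-11, 8.1, 2.3]], "roll": [0, 0, 0, 0, 0, 0, 0, 0, 0, 0, 0]}}

```text
time: 5.5
position: [0.6207, -0.1094, 0.0143]
tool_rot: [1.877, 2.518, 0.001]
ft_force: [-0.0, -1.1, -0.3]
grip_width: 0.157
grip_force: 20.0
```

Request:
{"api": "move_arm", "payload": {"slide": [[0, 0, 0], [0, 0, 0], [0, 0, 0], [0, 0, 0], [0, 0, -4], [0, 0, -8], [0, 0, -13], [0, 0, -18], [0, 0, -20], [0, 0, -20]], "roll": [0, 0, 0, 0, 0, 0, 0, 0, 0, 0], "gripper": 3.5}}

```text
time: 6.5
position: [0.6224, -0.1098, 0.2183]
tool_rot: [1.874, 2.512, 0.005]
ft_force: [-0.3, -0.4, 0.0]
grip_width: 0.403
grip_force: 0.0
```

```bash
python3 - <<'E'
from h import *
p=[.5094,.1082,.2889]
g=base(p,[.036,0,0])[0]
delta([*g[:2],.22],p[2]+np.pi/2)
s=monitor.get_state();print(s["joint_positions"])
E
```

```text
slide cm [24.1204 -1.0206 -0.275 ] pos [ 0.6224 -0.1098  0.2183] t 6.5
tool y axis dir 0.28895684609065964 z axis [ 0.0077 -0.002  -1.    ]
roll -1.570739480704237 j7 0.2677177743762813
[ 0.6526  0.3465 -0.6604  1.4943  0.2162  1.3664  0.2677]
```

```bash
python3 - <<'E'
from h import *
p=[.5094,.1082,.2889]
c=np.load("w1.npz"); im=cv2.imread("pics/w1.png"); 
m=(im.max(2)<30).astype(np.uint8); m[:120]=0;m[180:]=0;m[:,:370]=0;m[:,475:]=0
ys,xs=np.where(m); print(xs.min(),xs.max(),ys.min(),ys.max())
H=np.array([[8,7,120],[62,7,120],[62,-7,120],[8,-7,120],[8,7,90],[62,-7,90],[-5,40,90],[75,40,90],[75,-40,90],[-5,-40,90]])/1e3
print(proj(c,base(p,H)))
y=((im[:,:,2]>180)&(im[:,:,1]>160)&(im[:,:,0]<110)).astype(np.uint8);y[240:]=0;y[:,:340]=0;y[:,490:]=0
n,l,st,_=cv2.connectedComponentsWithStats(y);k=1+st[1:,4].argmax();cs,_=cv2.findContours((l==k).astype(np.uint8),0,2)
q=cv2.approxPolyDP(cs[0],6,True)[:,0];print(q)
E
```

```text
382 461 134 160
[[387.5521 140.8398]
 [464.4396 140.657 ]
 [462.1437 160.9409]
 [386.4844 161.1196]
 [380.4823 139.2788]
 [447.7288 157.3956]
 [365.3847  94.0519]
 [471.3999  93.7958]
 [459.4243 198.4382]
 [361.8343 198.6658]]
[[368  95]
 [364 197]
 [459 196]
 [470  95]]
```

Request:
{"api": "move_arm", "payload": {"slide": [[24.1, -1.0, -0.3], [24.1, -1.0, -0.3], [24.1, -1.0, -0.3], [24.1, -1.0, -0.3], [24.1, -1.0, -0.3], [24.1, -1.0, -0.3], [24.1, -1.0, -0.3], [24.1, -1.0, -0.3], [24.1, -1.0, -0.3], [24.1, -1.0, -0.3], [24.1, -1.0, -0.3], [24.1, -1.0, -0.3], [24.1, -1.0, -0.3], [24.1, -1.0, -0.3]], "roll": [-1.571, -1.571, -1.571, -1.571, -1.571, -1.571, -1.571, -1.571, -1.571, -1.571, -1.571, -1.571, -1.571, -1.571], "gripper": 5}}

```text
time: 7.9
position: [0.5416, 0.1181, 0.2161]
tool_rot: [0.45, -3.108, 0.0]
ft_force: [0.9, 0.4, 0.4]
grip_width: 0.574
grip_force: 0.0
```

```bash
python3 - <<'E'
from h import *
p=[.5094,.1082,.2889]
g=base(p,[.0355,0,0])[0]
delta([*g[:2],.095],p[2]+np.pi/2)
s=monitor.get_state();print(s["joint_positions"])
E
```

```text
slide cm [-0.1909 -0.0345 12.1066] pos [0.5416 0.1181 0.2161] t 7.9
tool y axis dir 1.858626096185853 z axis [-0.0007 -0.0002 -1.    ]
roll -0.0010702306090435432 j7 1.4307914994104927
[ 0.6247  0.2457 -1.017   1.6735  0.2139  1.3429  1.4308]
```

Request:
{"api": "move_arm", "payload": {"slide": [[-0.19, 0, 4], [-0.19, 0, 8], [-0.19, 0, 10.5], [-0.19, 0, 11.7], [-0.19, 0, 12.1], [-0.19, 0, 12.1]], "roll": [0, 0, 0, 0, 0, 0]}}

```text
time: 8.5
position: [0.544, 0.1191, 0.096]
tool_rot: [-0.452, 3.108, 0.0]
ft_force: [-0.0, 0.4, 0.3]
grip_width: 0.569
grip_force: 0.0
```

Request:
{"api": "move_arm", "payload": {"slide": [[0, 0, 0], [0, 0, 0], [0, 0, 0], [0, 0, 0], [0, 0, 0], [0, 0, 0], [0, 0, 0]], "roll": [0, 0, 0, 0, 0, 0, 0], "gripper": 0.5, "squeeze": 45}}

```text
time: 9.2
position: [0.5437, 0.1186, 0.0955]
tool_rot: [-0.452, 3.109, -0.001]
ft_force: [1.2, -0.9, -0.5]
grip_width: 0.156
grip_force: 45.0
```

Request:
{"api": "move_arm", "payload": {"slide": [[0, 0, -0.5], [0, 0, -1.5], [0, 0, -3], [0, 0, -5], [0, 0, -7], [0, 0, -9], [0, 0, -10], [0, 0, -10], [0, 0, -10]], "roll": [0, 0, 0, 0, 0, 0, 0, 0, 0]}}

```text
time: 10.1
position: [0.5434, 0.1186, 0.1953]
tool_rot: [0.453, -3.108, 0.001]
ft_force: [-0.9, 0.5, -2.5]
grip_width: 0.161
grip_force: 45.0
```

```bash
python3 - <<'E'
from h import *
p=[.5094,.1082,.2889]
s=monitor.get_state();print(s["ft_force"],s["torque"],s["grip_width"],s["joint_positions"])
im=cams.get_image("scene"); cv2.imwrite("pics/s1.png",im[200:400,200:520,::-1])
g=base(p,[.05,.17,0])[0]; print(g)
delta([*g[:2],.095-.024],p[2]+np.pi/2)
E
```

```text
[-0.9434  0.4957 -2.4646] [ 0.1172 -0.1289  0.0008] 0.16067406427975434 [ 0.614   0.2684 -1.0124  1.6979  0.2354  1.3066  1.4154]
[0.5089 0.2854 0.    ]
slide cm [-1.4982 16.9667 12.3726] pos [0.5431 0.1186 0.1948] t 10.15
tool y axis dir 1.86001687843132 z axis [-0.0013 -0.0004 -1.    ]
roll 0.00032055163642352724 j7 1.4154249604596718
```

View pics/s1.png

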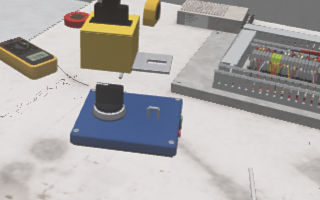

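The scene crop shows the guard held level at (110,45), with the knob bar uncovered at (110,98) and the empty staple at (152,112).

Request:
{"api": "move_arm", "payload": {"slide": [[-0.3, 3, 0], [-0.6, 6, 0], [-0.9, 10, 0], [-1.2, 14, 0], [-1.5, 17, 0], [-1.5, 17, 4], [-1.5, 17, 8], [-1.5, 17, 10.5], [-1.5, 17, 11.6], [-1.5, 17, 12.1], [-1.5, 17, 12.3], [-1.5, 17, 12.3], [-1.5, 17, 12.3]], "roll": [0, 0, 0, 0, 0, 0, 0, 0, 0, 0, 0, 0, 0]}}

```text
time: 11.45
position: [0.5104, 0.2865, 0.0738]
tool_rot: [-0.452, 3.107, 0.001]
ft_force: [1.0, 0.4, -1.8]
grip_width: 0.157
grip_force: 45.0
```

Request:
{"api": "move_arm", "payload": {"slide": [[0, 0, 0], [0, 0, 0], [0, 0, 0], [0, 0, 0], [0, 0, 0], [0, 0, -3], [0, 0, -7], [0, 0, -11], [0, -4, -13], [0, -8, -13], [0, -10, -13], [0, -10, -13]], "roll": [0, 0, 0, 0, 0, 0, 0, 0, 0, 0, 0, 0], "gripper": 5}}

```text
time: 12.65
position: [0.5398, 0.1855, 0.2023]
tool_rot: [-0.442, 3.11, -0.004]
ft_force: [0.0, -0.6, 0.2]
grip_width: 0.575
grip_force: 0.0
```

```bash
python3 - <<'E'
from h import *
p=[.5094,.1082,.2889]
c=cams.get_calibration("wrist"); a=cams.get_image("wrist")[:,:,::-1]; np.savez("w3",R=c["R"],t=c["t"],mtx=c["mtx"])
b=cams.get_image("top")[:,:,::-1]
cv2.imwrite("pics/w3f.png",a); cv2.imwrite("pics/top3.png",b)
b=cv2.resize(b[230:370,150:350],None,fx=2.0,fy=2.0)
a=cv2.resize(a,(400,300))
o=np.zeros((300,800,3),np.uint8); o[:,:400]=a; o[:280,400:]=b; cv2.imwrite("pics/w3.png",o)
print(proj(c,base(p,np.array([[35,0,77],[58,0,77],[12,0,77]])/1e3)))
delta([*base(p,[.035,0,0])[0][:2],.2],p[2]+np.pi/2); s=monitor.get_state(); print(s["ft_force"],s["joint_positions"])
E
```

```text
[[235.9783 210.9135]
 [237.9954 238.0678]
 [233.8658 182.4756]]
slide cm [ 1.5691 -7.0571  0.2435] pos [0.5379 0.1903 0.2025] t 12.75
tool y axis dir 1.8591692163003581 z axis [-0.0003  0.0005 -1.    ]
roll -0.000527110494538352 j7 1.2633644349218875
[-0.8473  0.4342 -0.4495] [ 0.4841  0.3123 -1.0357  1.6541  0.2748  1.3333  1.2634]
```

View pics/w3.png

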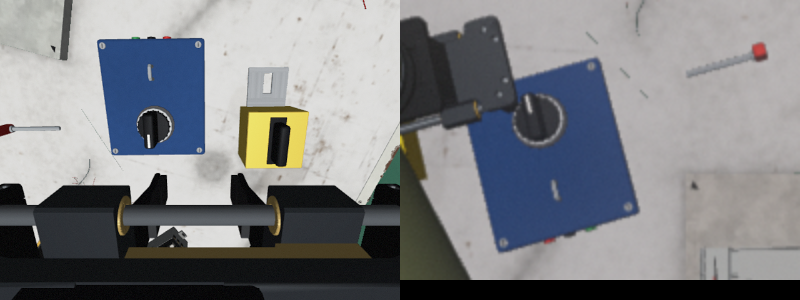

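The composite shows the guard upright on the bench left of the base and the pin lying on bare bench to the right at (725,60). The knob is at about (152,127), with its white line pointing roughly along base +x. I'll get the line's direction from its bright pixels.

```bash
python3 - <<'E'
from h import *
c=np.load("w3.npz"); im=cv2.imread("pics/w3f.png"); p=[.5094,.1082,.2889]
g=im.min(2); 
roi=g[150:270,190:300]
for v in range(196,240,2): print(v+0, ''.join('#' if x>170 else '+' if x>90 else '.' if x>35 else ' ' for x in g[v,200:290]))
E
```

```text
196 ..................+++  .....      .........         ................. +###+...............
198 ..................+#+. .....      .........         ................. .###+...............
200 ...................#+   ....      .........         ................. .+##+...............
202 ..................... .. ...      .........         .................   +#+...............
204 ...................+. ......       ........          ................. +##+...............
206 ...................++. .. ..      .........          ................ .###++..............
208 ....................#+   . ..      ........          ................ .+##+...............
210 .....................   .. ..       .......          ................  +#+................
212 ........................ ....     .........          ............... ++#++................
214 .............................      .. .....          ...............+###+.................
216 ..........................  .      +###+....         .............  +##+..................
218 .............................      +#### ...       
[... 289 characters left out ...]
. .+#++++..........................
226 ..............................     .####+...           .###++.............................
228 ..............................      ####+....       ......................................
230 ...............................     ####+ ...      .......................................
232 ..............................      +###+....     ........................................
234 ...............................     +#### ...    .........................................
236 ................................    +###+      ...........................................
238 .....................................    .................................................
```

Request:
{"api": "move_arm", "payload": {"slide": [[0.8, -3.5, 0], [1.55, -7.0, 0], [1.55, -7.0, 0], [1.55, -7.0, 4], [1.55, -7.0, 8], [1.55, -7.0, 12], [1.55, -7.0, 14], [1.55, -7.0, 15.0], [1.55, -7.0, 15.2], [1.55, -7.0, 15.2], [1.55, -7.0, 15.2]], "roll": [0, 0, 0, 0, 0, 0, 0, 0, 0, 0, 0]}}

```text
time: 13.85
position: [0.5442, 0.1195, 0.052]
tool_rot: [-0.453, 3.106, -0.0]
ft_force: [0.8, 0.1, 0.0]
grip_width: 0.572
grip_force: 0.0
```

```bash
cat > st.py <<'E'
from h import *
p=[.5094,.1082,.2889]
s=monitor.get_state(); R=Ro.from_rotvec(s["tool_rot"]).as_matrix()
print("t",s["time"],"pos",s["position"],"cw",(p[2]+np.pi/2-np.arctan2(R[1,1],R[0,1]))%(2*np.pi),"F",s["ft_force"],"M",s["torque"],"gw",s["grip_width"],"j7",s["joint_positions"][6])
E
python3 st.py; python3 -c "
from h import *
delta([*base([.5094,.1082,.2889],[.0353,0.0005,0])[0][:2],.05],.2889+np.pi/2)"
```

```text
t 13.85 pos [0.5442 0.1195 0.052 ] cw 6.282389241422347 F [0.837  0.1279 0.039 ] M [ 0.1581 -0.1573 -0.0065] gw 0.5718372821378773 j7 1.2919910574361861
slide cm [ 0.1306 -0.0379  0.2014] pos [0.5442 0.1195 0.052 ] t 13.85
tool y axis dir 1.8604923925521353 z axis [ 0.0025  0.0004 -1.    ]
roll 0.0007960657572387841 j7 1.2919910574361861
```

Request:
{"api": "move_arm", "payload": {"slide": [[0.1, 0, 0.2], [0.1, 0, 0.2], [0.1, 0, 0.2], [0.1, 0, 0.2], [0.1, 0, 0.2], [0.1, 0, 0.2], [0.1, 0, 0.2], [0.1, 0, 0.2]], "roll": [0, 0, 0, 0, 0, 0, 0, 0], "gripper": 0.3, "squeeze": 60}}

```text
time: 14.65
position: [0.5425, 0.1175, 0.0486]
tool_rot: [-0.452, 3.109, -0.002]
ft_force: [1.1, -2.5, 1.3]
grip_width: 0.155
grip_force: 60.0
```

```bash
python3 st.py
```

```text
t 14.65 pos [0.5425 0.1175 0.0486] cw 0.0003619760350885848 F [ 1.1243 -2.5482  1.2933] M [-0.4466 -0.1862 -0.1093] gw 0.15525789326910086 j7 1.2907558862153532
```

Request:
{"api": "move_arm", "payload": {"slide": [[0, 0, 0], [0, 0, 0], [0, 0, 0], [0, 0, 0], [0, 0, 0]], "roll": [0.1, 0.2, 0.3, 0.3, 0.3]}}

```text
time: 15.15
position: [0.5424, 0.1181, 0.0486]
tool_rot: [0.014, 3.141, -0.001]
ft_force: [1.6, -2.1, 1.2]
grip_width: 0.158
grip_force: 60.0
```

```bash
python3 st.py
```

```text
t 15.15 pos [0.5424 0.1181 0.0486] cw 0.29777425691352377 F [ 1.6458 -2.0783  1.1523] M [-0.4681 -0.302  -0.1884] gw 0.15841760188184736 j7 1.020204360212149
```

Request:
{"api": "move_arm", "payload": {"slide": [[0, 0, 0], [0, 0, 0], [0, 0, 0], [0, 0, 0], [0, 0, 0], [0, 0, 0]], "roll": [0.1, 0.2, 0.3, 0.4, 0.4, 0.4]}}

```text
time: 15.75
position: [0.5426, 0.1188, 0.0486]
tool_rot: [0.636, 3.076, 0.001]
ft_force: [1.4, -1.0, -0.0]
grip_width: 0.152
grip_force: 60.0
```

```bash
python3 st.py
```

```text
t 15.75 pos [0.5426 0.1188 0.0486] cw 0.6964727412021743 F [ 1.384  -1.0412 -0.0396] M [-0.0566 -0.5898 -0.1311] gw 0.15208011914802197 j7 0.6539432665229192
```

Request:
{"api": "move_arm", "payload": {"slide": [[0, 0, 0], [0, 0, 0], [0, 0, 0], [0, 0, 0], [0, 0, 0], [0, 0, 0]], "roll": [0.1, 0.2, 0.3, 0.4, 0.4, 0.4]}}

```text
time: 16.35
position: [0.543, 0.1194, 0.0486]
tool_rot: [1.233, 2.888, 0.004]
ft_force: [4.5, 2.3, -2.4]
grip_width: 0.158
grip_force: 60.0
```

```bash
python3 st.py; python3 st.py
```

```text
t 16.35 pos [0.543  0.1194 0.0486] cw 1.095838260360067 F [ 4.5484  2.2958 -2.3841] M [ 0.545  -1.3176 -0.1086] gw 0.15772028918421285 j7 0.28323463153759476
t 16.35 pos [0.543  0.1194 0.0486] cw 1.095838260360067 F [ 4.5484  2.2958 -2.3841] M [ 0.545  -1.3176 -0.1086] gw 0.15772028918421285 j7 0.28323463153759476
```

Request:
{"api": "move_arm", "payload": {"slide": [[0, 0, 0], [0, 0, 0], [0, 0, 0]], "roll": [0.05, 0.1, 0.1]}}

```text
time: 16.65
position: [0.5432, 0.1195, 0.0487]
tool_rot: [1.377, 2.822, 0.004]
ft_force: [5.4, 1.8, -3.4]
grip_width: 0.155
grip_force: 60.0
```

```bash
python3 st.py
```

```text
t 16.65 pos [0.5432 0.1195 0.0487] cw 1.1968629152133532 F [ 5.3619  1.7506 -3.3793] M [ 0.5143 -1.388  -0.0659] gw 0.15547093805105494 j7 0.1888009020689707
```

Request:
{"api": "move_arm", "payload": {"slide": [[0, 0, 0], [0, 0, 0], [0, 0, 0]], "roll": [0.05, 0.1, 0.1]}}

```text
time: 16.95
position: [0.5433, 0.1196, 0.0487]
tool_rot: [1.516, 2.75, 0.005]
ft_force: [5.5, 3.0, -3.6]
grip_width: 0.155
grip_force: 60.0
```

```bash
python3 st.py
```

```text
t 16.95 pos [0.5433 0.1196 0.0487] cw 1.2968056351593955 F [ 5.4878  3.0015 -3.6415] M [ 0.5645 -1.5368 -0.0319] gw 0.15450515586138766 j7 0.09529849935426056
```

Request:
{"api": "move_arm", "payload": {"slide": [[0, 0, 0], [0, 0, 0], [0, 0, 0]], "roll": [0.05, 0.1, 0.1]}}

```text
time: 17.25
position: [0.5435, 0.1197, 0.0487]
tool_rot: [1.652, 2.671, 0.005]
ft_force: [5.4, 2.7, -6.0]
grip_width: 0.155
grip_force: 60.0
```

```bash
python3 st.py
```

```text
t 17.25 pos [0.5435 0.1197 0.0487] cw 1.3968302736008362 F [ 5.3707  2.6612 -6.0225] M [ 0.5519 -1.6109 -0.0061] gw 0.1554484430067516 j7 0.0016183100759802097
```

```bash
echo 'print("   tau7",s["joint_torque"])' >> st.py; python3 st.py
```

```text
t 17.25 pos [0.5435 0.1197 0.0487] cw 1.3968302736008362 F [ 5.3707  2.6612 -6.0225] M [ 0.5519 -1.6109 -0.0061] gw 0.1554484430067516 j7 0.0016183100759802097
   tau7 [  0.5562 -40.2596  -5.9235 -23.8371  -0.2519   2.5122  -0.2569]
```

Request:
{"api": "move_arm", "payload": {"slide": [[0, 0, 0], [0, 0, 0], [0, 0, 0]], "roll": [0.05, 0.1, 0.1]}}

```text
time: 17.55
position: [0.5437, 0.1197, 0.0487]
tool_rot: [1.783, 2.585, 0.006]
ft_force: [6.4, 2.9, -4.6]
grip_width: 0.156
grip_force: 60.0
```

```bash
python3 st.py
```

```text
t 17.55 pos [0.5437 0.1197 0.0487] cw 1.4967810998962587 F [ 6.4107  2.9051 -4.6201] M [ 0.6464 -1.6998 -0.0233] gw 0.1555688570942726 j7 -0.092229312678691
   tau7 [  0.5734 -40.5437  -5.7259 -23.7534  -0.271    2.6758  -0.2584]
```

Request:
{"api": "move_arm", "payload": {"slide": [[0, 0, 0], [0, 0, 0], [0, 0, 0]], "roll": [0.05, 0.1, 0.1]}}

```text
time: 17.85
position: [0.5439, 0.1198, 0.0487]
tool_rot: [1.91, 2.492, 0.007]
ft_force: [7.7, 2.7, -4.7]
grip_width: 0.156
grip_force: 60.0
```

```bash
python3 st.py
```

```text
t 17.85 pos [0.5439 0.1198 0.0487] cw 1.5967575832102605 F [ 7.7065  2.7233 -4.6969] M [ 0.6041 -1.8382  0.0068] gw 0.15595554046298798 j7 -0.18620061623623788
   tau7 [  0.5738 -40.8235  -5.55   -23.6658  -0.2975   2.8368  -0.2597]
```

Request:
{"api": "move_arm", "payload": {"slide": [[0, 0, 0], [0, 0, 0], [0, 0, 0]], "roll": [0.05, 0.1, 0.1]}}

```text
time: 18.15
position: [0.5441, 0.1198, 0.0487]
tool_rot: [2.032, 2.394, 0.007]
ft_force: [8.1, 2.4, -6.7]
grip_width: 0.155
grip_force: 60.0
```

```bash
python3 st.py
```

```text
t 18.15 pos [0.5441 0.1198 0.0487] cw 1.6968054629565215 F [ 8.1097  2.403  -6.7164] M [ 0.63   -1.9441  0.003 ] gw 0.15462081879851272 j7 -0.28040479280188146
   tau7 [  0.5567 -41.0973  -5.396  -23.5754  -0.3313   2.994   -0.2608]
```

Request:
{"api": "move_arm", "payload": {"slide": [[0, 0, 0], [0, 0, 0], [0, 0, 0]], "roll": [0.05, 0.1, 0.1]}}

```text
time: 18.45
position: [0.5442, 0.1198, 0.0487]
tool_rot: [2.15, 2.289, 0.008]
ft_force: [8.0, 1.9, -6.1]
grip_width: 0.153
grip_force: 60.0
```

```bash
python3 st.py
```

```text
t 18.45 pos [0.5442 0.1198 0.0487] cw 1.7968562065761635 F [ 7.954   1.8987 -6.0983] M [ 0.6456 -2.0255 -0.057 ] gw 0.1532914682553907 j7 -0.3747253009891567
   tau7 [  0.5223 -41.3643  -5.2633 -23.4835  -0.3718   3.1457  -0.2617]
```

Request:
{"api": "move_arm", "payload": {"slide": [[0, 0, 0], [0, 0, 0], [0, 0, 0]], "roll": [0.05, 0.1, 0.1]}}

```text
time: 18.75
position: [0.5444, 0.1198, 0.0487]
tool_rot: [2.261, 2.179, 0.008]
ft_force: [9.8, 3.3, -5.8]
grip_width: 0.156
grip_force: 60.0
```

```bash
python3 st.py
```

```text
t 18.75 pos [0.5444 0.1198 0.0487] cw 1.896866504115421 F [ 9.8048  3.2717 -5.8075] M [ 0.6155 -2.0937 -0.0141] gw 0.15551754790637295 j7 -0.46916400436898215
   tau7 [  0.4715 -41.6227  -5.1498 -23.3919  -0.418    3.2909  -0.2624]
```

Request:
{"api": "move_arm", "payload": {"slide": [[0, 0, 0], [0, 0, 0], [0, 0, 0]], "roll": [0.05, 0.1, 0.1]}}

```text
time: 19.05
position: [0.5446, 0.1198, 0.0487]
tool_rot: [2.367, 2.063, 0.009]
ft_force: [8.8, 3.4, -6.5]
grip_width: 0.159
grip_force: 60.0
```

```bash
python3 st.py
```

```text
t 19.05 pos [0.5446 0.1198 0.0487] cw 1.9968178563240362 F [ 8.8328  3.385  -6.5035] M [ 0.6297 -2.1792 -0.026 ] gw 0.1587272881179928 j7 -0.5637199844296458
   tau7 [  0.404  -41.8713  -5.0559 -23.301   -0.4698   3.428   -0.2629]
```

Request:
{"api": "move_arm", "payload": {"slide": [[0, 0, 0], [0, 0, 0], [0, 0, 0]], "roll": [0.05, 0.1, 0.1]}}

```text
time: 19.35
position: [0.5448, 0.1197, 0.0487]
tool_rot: [2.467, 1.943, 0.009]
ft_force: [9.4, 3.2, -6.9]
grip_width: 0.156
grip_force: 60.0
```

```bash
python3 st.py
```

```text
t 19.35 pos [0.5448 0.1197 0.0487] cw 2.096474836755086 F [ 9.3892  3.1804 -6.8829] M [ 0.6211 -2.37    0.0879] gw 0.15625491714453174 j7 -0.6581692572479306
   tau7 [  0.4452 -42.094   -4.865  -23.2424  -0.622    3.5457  -0.411 ]
```

Request:
{"api": "move_arm", "payload": {"slide": [[0, 0, 0], [0, 0, 0], [0, 0, 0]], "roll": [0.05, 0.1, 0.1]}}

```text
time: 19.65
position: [0.5449, 0.1197, 0.0487]
tool_rot: [2.561, 1.818, 0.01]
ft_force: [9.3, 2.3, -7.4]
grip_width: 0.152
grip_force: 60.0
```

```bash
python3 st.py
python3 - <<'E'
from h import *
im=cams.get_image("top")[:,:,::-1]; cv2.imwrite("pics/top4.png",im)
E
```

```text
t 19.65 pos [0.5449 0.1197 0.0487] cw 2.1959219976101747 F [ 9.3487  2.2966 -7.4292] M [ 0.5406 -2.4043  0.3321] gw 0.152225568397457 j7 -0.7526466960780515
   tau7 [  0.5148 -42.2919  -4.6458 -23.1954  -0.8125   3.6425  -0.6291]
```

Request:
{"api": "move_arm", "payload": {"slide": [[0, 0, 0], [0, 0, 0], [0, 0, 0], [0, 0, 0]], "roll": [0.05, 0.1, 0.1, 0.1]}}

```text
time: 20.1
position: [0.5451, 0.1196, 0.0487]
tool_rot: [2.648, 1.688, 0.01]
ft_force: [11.3, 2.5, -7.0]
grip_width: 0.155
grip_force: 60.0
```

```bash
python3 st.py
```

```text
t 20.1 pos [0.5451 0.1196 0.0487] cw 2.295427286139836 F [11.2908  2.5407 -7.0366] M [ 0.52   -2.494   0.2142] gw 0.15489193829441397 j7 -0.8468645329442126
   tau7 [  0.317  -42.4873  -4.7409 -23.0873  -0.7626   3.7581  -0.2174]
```

Request:
{"api": "move_arm", "payload": {"slide": [[0, 0, 0], [0, 0, 0], [0, 0, 0], [0, 0, 0]], "roll": [0.05, 0.1, 0.1, 0.1]}}

```text
time: 20.5
position: [0.5453, 0.1194, 0.0487]
tool_rot: [2.73, 1.553, 0.011]
ft_force: [11.3, 2.8, -7.6]
grip_width: 0.153
grip_force: 60.0
```

```bash
python3 st.py
```

```text
t 20.5 pos [0.5453 0.1194 0.0487] cw 2.39610049541345 F [11.2909  2.8215 -7.5723] M [ 0.5154 -2.5342  0.0757] gw 0.15347487894350015 j7 -0.9422477734244128
   tau7 [  0.0916 -42.6871  -4.803  -22.9956  -0.7298   3.8592  -0.0645]
```

Request:
{"api": "move_arm", "payload": {"slide": [[0, 0, 0], [0, 0, 0], [0, 0, 0], [0, 0, 0]], "roll": [0.05, 0.1, 0.1, 0.1]}}

```text
time: 20.9
position: [0.5454, 0.1193, 0.0488]
tool_rot: [2.805, 1.414, 0.011]
ft_force: [11.2, 3.2, -8.0]
grip_width: 0.155
grip_force: 60.0
```

```bash
python3 st.py
```

```text
t 20.9 pos [0.5454 0.1193 0.0488] cw 2.4965876516223293 F [11.1855  3.1675 -7.9934] M [ 0.4793 -2.5804 -0.0617] gw 0.15450258582454196 j7 -1.037588004048922
   tau7 [ -0.1166 -42.8698  -4.8513 -22.9176  -0.7292   3.9444   0.0438]
```

Request:
{"api": "move_arm", "payload": {"slide": [[0, 0, 0], [0, 0, 0], [0, 0, 0], [0, 0, 0]], "roll": [0.05, 0.1, 0.1, 0.1]}}

```text
time: 21.3
position: [0.5455, 0.1192, 0.0487]
tool_rot: [2.872, 1.272, 0.011]
ft_force: [12.1, 2.7, -8.5]
grip_width: 0.156
grip_force: 60.0
```

```bash
python3 st.py
```

```text
t 21.3 pos [0.5455 0.1192 0.0487] cw 2.5967445127092263 F [12.0506  2.713  -8.517 ] M [ 0.4223 -2.6585 -0.1116] gw 0.15606561657727516 j7 -1.1329095148470927
   tau7 [ -0.2864 -43.0366  -4.8667 -22.8546  -0.7782   4.0133   0.0813]
```

Request:
{"api": "move_arm", "payload": {"slide": [[0, 0, 0], [0, 0, 0], [0, 0, 0], [0, 0, 0]], "roll": [0.05, 0.12, 0.12, 0.12]}}

```text
time: 21.7
position: [0.5457, 0.1191, 0.0488]
tool_rot: [2.943, 1.097, 0.012]
ft_force: [12.1, 1.5, -8.2]
grip_width: 0.156
grip_force: 60.0
```

```bash
python3 st.py
```

```text
t 21.7 pos [0.5457 0.1191 0.0488] cw 2.7167067519594745 F [12.0736  1.4563 -8.2296] M [ 0.3311 -2.7002 -0.0586] gw 0.15577192536997325 j7 -1.2472049974365775
   tau7 [ -0.4424 -43.2211  -4.8343 -22.8003  -0.9059   4.0754   0.0231]
```

Torque has passed through zero and the push is fading, so the knob is about at its click position. Releasing.

Request:
{"api": "move_arm", "payload": {"slide": [[0, 0, 0], [0, 0, 0], [0, 0, 0], [0, 0, 0], [0, 0, 0], [0, 0, -3], [0, 0, -7], [0, 0, -12], [0, 0, -16], [5, 0, -18], [10, 0, -18], [10, 0, -18], [10, 0, -18], [10, 0, -18]], "roll": [0, 0, 0, 0, 0, 0, 0, 0, 0, 0, 0, 0, 0, 0], "gripper": 5}}

```text
time: 23.1
position: [0.6172, 0.1828, 0.228]
tool_rot: [2.945, 1.093, -0.003]
ft_force: [-0.0, 0.3, 0.6]
grip_width: 0.578
grip_force: 0.0
```

```bash
python3 st.py; python3 - <<'E'
from h import *
p=[.5094,.1082,.2889]; X=base(p,[.035,0,.05])
o=np.zeros((480,800,3),np.uint8)
for i,n in enumerate(("scene","top","wrist")):
    im=cams.get_image(n)[:,:,::-1]; cv2.imwrite(f"pics/f_{n}.png",im)
    u,v=proj(cams.get_calibration(n),X)[0].astype(int); print(n,u,v)
    if n=="wrist": o[240:480,:320]=cv2.resize(im,(320,240))
    if 45<u<595 and 45<v<435:
        w=30 if n!="wrist" else 45
        o[:240,i*260:i*260+240]=cv2.resize(im[v-w:v+w,u-w:u+w],(240,240),interpolation=cv2.INTER_CUBIC)
    if n=="top": o[240:480,330:650]=cv2.resize(im[220:370,140:340],(320,240))
cv2.imwrite("pics/fin.png",o)
E
```

```text
t 23.1 pos [0.6172 0.1828 0.228 ] cw 2.719782898902135 F [-0.0186  0.287   0.6246] M [ 0.0002 -0.0229 -0.0138] gw 0.5781447446172652 j7 -1.3074106663875085
   tau7 [ -0.6091 -46.2744  -5.2461 -31.2339  -0.0887  -0.1088   0.0013]
scene 309 299
top 218 289
wrist 318 305
```

View pics/fin.png

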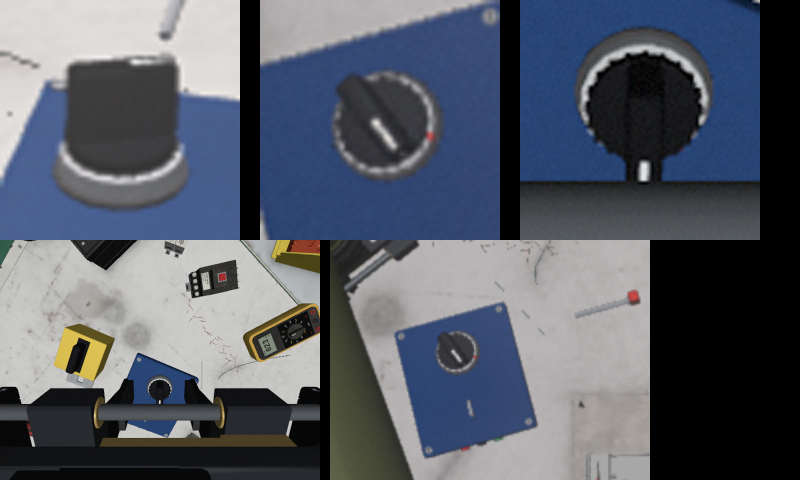

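The final views show the knob released, with its white line about 0.75 rad clockwise of the red collar mark. The guard is upright on the left, the pin lies on bare bench to the right, and the arm is clear. I'll measure the angle exactly.

```bash
python3 - <<'E'
from h import *
p=[.5094,.1082,.2889]; c=cams.get_calibration("top"); im=cv2.imread("pics/f_top.png").astype(int)[259:319,188:248]
b,g,r=im[...,0],im[...,1],im[...,2]
ax=base(p,[.035,0,0])[0][:2]
v,u=np.where((r>g+50)&(r>b+30)); P=[ray(c,(a+188,d+259),.033)[:2] for a,d in zip(u,v)]; red=np.mean(P,0); print("red px",len(u),red-ax)
L=im.min(2)>150; v,u=np.where(L); P=np.array([ray(c,(a+188,d+259),.077)[:2] for a,d in zip(u,v)])
k=np.linalg.norm(P-ax,axis=1)<.026; P=P[k]; m=P.mean(0); print("white n",len(P),m-ax)
d=np.linalg.svd(P-m)[2][0]; d*=np.sign(d@(m-ax)); A=lambda w:np.arctan2(w[1],w[0])
print("rel cw: via PCA",A(red-ax)-A(d),"via mean",A(red-ax)-A(m-ax),"red vs base",p[2]-A(red-ax))
E
```

```text
red px 2 [-0.0041 -0.0215]
white n 17 [-0.0073 -0.0045]
rel cw: via PCA -4.3661115495361456 via mean 0.8260411284562295 red vs base 2.0500225903839473
```

```bash
python3 -c "
from bench import workorder
print(workorder.close_job())"
```

```text
the job is handed in; nothing more can be done
None
```

I handed the job in at about 23 s: the pin is on the bench, the guard stands upright, and the knob was released about 0.67 rad past the collar mark (my estimate; no verdict came back), with the bystanders untouched.

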